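# Bring a tripped bench supply back on

## Robot

A 6-joint arm with a two-finger parallel gripper is mounted at the origin on a cart in front of the work surface, level with it; the furniture and walls round the work are solid. World frame = base frame: x ahead of the robot, y to its left, z up, the work surface at z = 0. Lengths are in mm, angles in rad, forces in N, time in s.
With the tool pointing down it reaches from about 275 to 750 mm from the base axis. Payload 10.2 kg.
Tool frame: the origin (TCP) lies on the front face of the gripper's body, between the roots of the fingers; the fingertips stand 73 mm ahead of it and the grasp point (between the pads) lies 54 mm ahead of it; z points along the fingers, y is the line along which they close (so a half turn about z gives the same grasp; the last joint's range is limited). The gripper opens to 85 mm and grips with 20 to 120 N. Pads are 22 mm wide; open, the fingers measure 114 mm over their backs; the gripper's body (76 mm by 85 mm) begins 54 mm behind the grasp point. The pads swing forward as they close: fully open they stand 13 mm farther back than shut.
Start: joints at [-1.549, 0.313, 1.498, -0, 1.331, -0.223], TCP at [127.227, -509.358, 303.894] pointing down, gripper open.
Joint ranges: [-2.94, 2.94], [-0.97, 2.17], [0.19, 2.56], [-1.23, 4.37], [0.02, 3.11], [-2.88, 2.88]. Speed limits (rad/s): [2.39, 2.39, 3.01, 3.14, 3.14, 3.14].

## Interface

Orientations are given as a unit quaternion [w, x, y, z].
In Python, from rig import * gives the robot as it stands.
- The arm moves only by the tool step_arm, never from a script. Its argument "plan" is a list of rows, each an object with "offset": the shift along the tool's x, y, z in cm, a list of three; "rot": the turn, a rotation vector about the tool's x, y, z in degrees, a list of three; "gripper": the finger opening in cm, from 0 to 8.54. In form: [{"offset": [x, y, z], "rot": [wx, wy, wz], "gripper": gripper}, ...]. A call has 1 to 12 rows; each row is the pose to reach, as a shift and turn from the pose commanded when the call began, along the tool's axes at that moment; what a row does not reach only later rows make up. A row lasts 1/10 s, in which the tool goes at most 50 mm and 8.59 degrees, less where a joint would pass 70% of its speed; a pose out of reach is approached as far as the arm can. A call with a gripper value outside its range is refused whole. The fingers move at their own pace and stop on an object; "squeeze" is the grip in N (left out, the last holds). Time passes only in rows, so rows that repeat a pose let the fingers close. It gives the time, the measured TCP pose, the force, the opening and the grip force at its end, in the units of the state.
- sense(): the state, without advancing time (a new reading comes with each control period).
- capture(name): name is "scene" or "top" or "wrist"; returns a dict with "color" (420x560x3 uint8, red, green, blue), "depth" (420x560 float32, mm along the optical axis (not along the pixel's ray), 0 where there is no reading), "vertical_fov" (degrees; the focal length in pixels is half the picture's height over the tangent of half this angle, whatever the lens; pixels are square), "cx", "cy" (the principal point, pixels), "rvec" (rotation vector, rad) and "tvec" (3), from world to camera coordinates, as OpenCV has them; the wrist camera has in their place "mount" (4x4, takes a point from camera to tool coordinates, whose origin is the TCP and whose axes are the flange's). Camera axes: x right, y down, z forward; pixel columns grow to the right and rows downward; lengths in mm; the calibration is good to about 2 mm. A picture is of the moment at which its call begins: read the wrist's pose just before it.
- finish_job(): hands the job in; it is judged then, once.
The state is a dict: "time_s": time; "joints": joint angles; "dq": joint speeds; "tau": joint torques, N m; "eef_pos": TCP position; "ee_rot": TCP orientation; "force": force on the tool from outside, world axes, zero at the start; "wrist_torque": the same for the moment, N m; "grip_width": opening from 0.0 (shut) to 1.0 (fully open); "grip_force": force on a finger pad.
Only numpy, scipy, OpenCV 4.12 (cv2) and the standard library are available. Lean on these libraries where they do the work, as an engineer would, in place of code of your own. Each camera call takes 0.05 s, during which the arm holds its last target. There are 200 camera calls.

## Task

The bench supply has tripped: on the small four-unit control panel, push the popped-up breaker plunger down until it is fully home, then switch the rocker fully over by pushing down its raised end, then press the square start key fully in for a moment and let it come back up. Do it in that order by pushing with the fingertips; do not pull up or lift anything, do not touch the breaker that is already in, and leave the pot, the capacitor and the spool standing where they are.

Things in the scene. Friction and masses are not known exactly. Their poses are not given: they have to be found in the camera images.
- panel: aluminium plate 134 x 134 x 8 mm, fixed flat on the bench; origin at the centre of its underside (bench top, z = 0), z up. On it stand four fixed grey units, each 52 x 52 x 30 mm (tops 38 mm above the bench), in a 2 x 2 square with their centres at x = +-31 mm, y = +-31 mm in the panel's frame; all are turned like the panel, but which unit stands in which of the four places changes.
- set_breaker: the unit of the breaker that is already in, to be left untouched; origin at the centre of the unit's underside. A steel hexagonal collar (28 mm across, 4 mm high) on top carries a round black plunger cap 18 mm across, whose top is now only about 48 mm above the bench.
- tripped_breaker_top (a point): centre of the top of the popped-up breaker's plunger, a round black cap 18 mm across and 6 mm thick on a thinner white stem in a steel hexagonal collar (the same unit as the other breaker). Its top stands 55 to 58 mm above the bench at first, 48 mm when home (6 mm above the collar). It moves with the plunger.
- tripped_breaker_plunger (a joint): how far the popped-up plunger is pushed in, m: 0 to 0.003 at first, 0.010 fully home (hard stop), negative if pulled up. It slides straight down against about 5 N of steady friction and stays where it is left.
- set_breaker_plunger (a joint): the same for the breaker that is already in: 0.0095 to 0.010 at first, and must stay in.
- rocker_end (a point): the point to push: on the top face of the rocker's raised end, midway across, 15 mm from the pivot line. The rocker is a black paddle 44 mm long (along the panel's x), 24 mm wide. The raised end is towards the panel's +x (far from the robot) and has a short white bar; the low end has a white ring. The point is about 58 mm above the bench at first, 49 mm when switched over.
- rocker (a joint): rocker angle about a line along the panel's y, through the middle of its unit, 46 mm above the bench (8 mm below the paddle's top face), rad: 0 to 0.05 at first (off, +x end up), 0.6 fully over (on, +x end down, hard stop). About 0.07 N m of friction (5 N at rocker_end); it stays where it is left.
- start_top (a point): centre of the top of the start key, a square white key 25 x 25 mm in a black square surround (36 x 36 mm, its top 42 mm above the bench). Its top is 54 mm above the bench at rest and 48 mm when fully in. It moves with the key.
- start_key (a joint): how far the start key is pressed, m: 0 at rest, 0.006 fully in (hard stop). A spring pushes it back: 1.5 N at first, about 5 N fully in.
- glue: loose brown glue pot with a white cap, 36 mm across, 60 mm high, standing about 0.1 m to the left (+y) of the panel's centre; origin at the centre of its underside. Leave it.
- capacitor: loose teal can capacitor, 20 mm across, 32 mm high, standing about 0.1 m to the right (-y) of the panel's centre; origin at the centre of its underside. Leave it.
- spool: loose solder spool with black flanges and violet winding, 56 mm across, 45 mm high, standing about 0.11 m behind (+x) the panel's centre; origin at the centre of its underside. Leave it.
Not all that is in view belongs to the job. Leave any blue or brown look-alike of the spool alone.

How it is judged:
By the outcome, as a careful person would: the job done as asked, in the order asked, and still so for the second after the job is handed in, with the robot touching nothing.
It also fails if it takes over 51 s, if anything falls off the work surface, if the arm or the gripper's body presses on something with over 40 N, if the wrist force passes 120 N, or if a joint passes its speed limit or range.

## Working session

There is one attempt and no reset: what is moved stays moved. The work goes in short steps, Python scripts to look and compute and a tool call to move; the robot and the scene stay as the last step left them, time stands still between calls to the robot, and variables do not carry over. Pictures are saved under pics/ and viewed, at most 10 in all, crops included, and the job is handed in when it is done.

Besides the shell and the picture viewer there is one more tool, called after "Emit:" as a command line: name --argument value ..., lists and objects as JSON in quotes. step_arm: Moves the arm, as the interface text tells. Its arguments: {"type":"object","properties":{"plan":{"type":"array"},"squeeze":{"type":"number"}},"required":["plan"]}

```bash
mkdir -p pics; ls
cat > h.py <<'E'
from rig import *
import numpy as np, cv2
from scipy.spatial.transform import Rotation as R
def grab(n,f):
    s=sense(); c=capture(n); cv2.imwrite(f"pics/{f}.png",c["color"][...,::-1]); np.savez(f"{f}.npz",pos=s["eef_pos"],rot=s["ee_rot"],**c); return s,c
def world(c,pos=None,rot=None):
    """world xyz per pixel"""
    h,w=c["depth"].shape; f=h/2/np.tan(np.radians(float(c["vertical_fov"]))/2)
    u,v=np.meshgrid(np.arange(w),np.arange(h)); d=c["depth"]
    P=np.stack([(u-c["cx"])/f*d,(v-c["cy"])/f*d,d],-1)
    if "mount" in c:
        M=c["mount"]; P=P@M[:3,:3].T+M[:3,3]
        q=np.array(rot); return P@R.from_quat(q[[1,2,3,0]]).as_matrix().T+np.array(pos)
    Rm=cv2.Rodrigues(np.array(c["rvec"],float))[0]; return (P-np.array(c["tvec"]).ravel())@Rm
E
python3 - <<'E'
from h import *
s,c=grab("top","top1"); print(s); grab("scene","scene1")
E
```

```text
pics
{'time_s': 0.0, 'joints': array([-1.54938402e+00,  3.13452601e-01,  1.49843421e+00, -3.62907974e-06,
        1.33097853e+00, -2.23387876e-01]), 'dq': array([-3.15210838e-04,  1.04464893e-03,  8.36389649e-05,  9.57949804e-04,
       -1.42674508e-03, -9.74726032e-04]), 'tau': array([-5.06911801e-04, -4.12264538e+01, -2.59743959e+01, -2.84055577e-04,
        4.05236904e-03, -1.99919850e-05]), 'eef_pos': array([ 127.23050567, -509.18453355,  303.33476096]), 'ee_rot': array([-6.33280709e-04,  9.92518202e-01,  1.22095098e-01,  6.24005560e-05]), 'force': array([-0.65798921,  0.47799124, -0.12073575]), 'wrist_torque': array([-0.02169039,  0.04591243, -0.03685767]), 'grip_force': 0.0, 'grip_width': 1.0040888863373951}
```

View pics/top1.png

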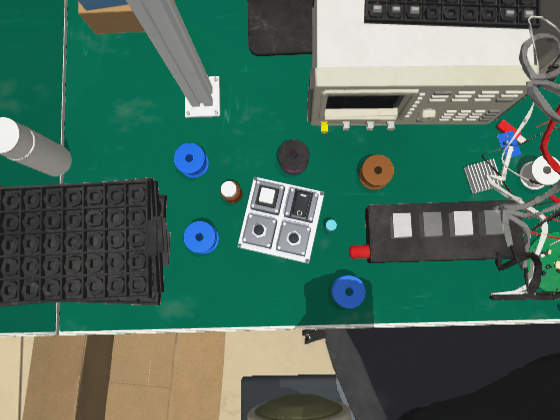

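View pics/scene1.png

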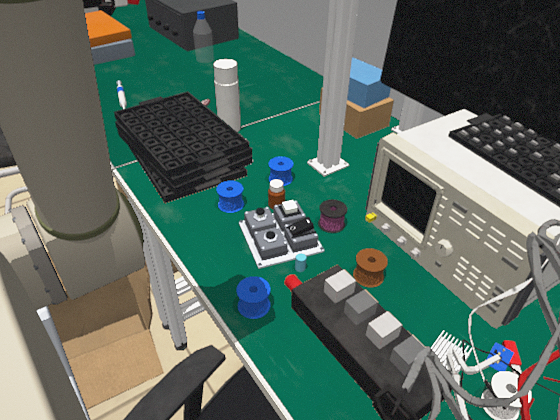

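The top view shows the panel centred near (281,220): key at (267,196), rocker at (301,203), breakers at (260,230) and (293,238). The pot is at (230,190), the capacitor at (331,225) and the spool at (293,156).

Run:
```python
from h import *
c=dict(np.load("top1.npz")); W=world(c); np.set_printoptions(precision=1,suppress=True)
for n,(u,v) in dict(key=(267,196),rock=(301,203),rockhi=(304,194),brL=(260,230),brR=(293,238),pot=(230,190),cap=(331,225),spool=(293,150),bench=(230,270)).items(): print(n,W[v,u])
print("camera", -cv2.Rodrigues(np.array(c["rvec"],float))[0].T@np.array(c["tvec"]).ravel())
# panel footprint from points 4..14mm plate + units; unit tops
sub=W[150:290,210:345].reshape(-1,3); 
m=(sub[:,2]>34)&(sub[:,2]<62); ctr=W[215:225,276:286].reshape(-1,3).mean(0)
m&=np.linalg.norm(sub[:,:2]-ctr[:2],axis=1)<85
r=cv2.minAreaRect(sub[m][:,:2].astype(np.float32)); print("units",r,m.sum())
col=c["color"][165:275,225:340]; cv2.imwrite("pics/crop.png",cv2.resize(col[...,::-1],None,fx=5,fy=5,interpolation=cv2.INTER_CUBIC))
for n,(u,v) in dict(brL=(260,230),brR=(293,238)).items(): print(n);print(W[v-5:v+6,u-5:u+6,2])
```

```text
key [610.4  50.3  54.4]
rock [596.   -8.5  54.4]
rockhi [610.7 -14.1  60.4]
brL [550.9  63.7  58.7]
brR [536.1   7.4  48.4]
pot [622.1 114.1  61.4]
cap [558.1 -60.4  31.5]
spool [693.2   2.3  44.9]
bench [484.7 124.1   2.7]
camera [474.2   4.3 917.8]
units ((574.5258178710938, 27.187973022460938), (164.88523864746094, 114.10464477539062), 75.3642807006836) 3414
brL
[[43.9 56.1 58.3 59.2 58.  54.2 57.4 43.2 43.1 37.8 40.9]
 [58.6 58.9 57.1 55.8 57.1 56.5 57.2 57.7 43.4 47.  37.9]
 [57.9 58.6 57.3 55.7 56.5 59.  58.7 56.3 42.9 45.5 43.1]
 [58.1 56.3 58.5 56.9 56.9 57.7 57.3 59.3 57.  42.7 41. ]
 [58.7 57.6 55.9 57.2 58.3 54.8 57.9 56.6 59.  41.7 42.3]
 [59.4 57.4 54.4 57.3 56.6 58.7 58.4 57.2 59.1 43.1 41.7]
 [55.9 54.9 57.8 58.  59.7 57.2 55.5 57.2 52.8 45.8 43.1]
 [55.1 57.1 59.6 56.9 58.5 58.6 54.8 57.1 42.6 42.  41.4]
 [60.  57.5 57.8 57.1 57.4 60.  57.2 43.6 40.  43.2 42.6]
 [42.8 45.9 55.3 55.1 53.7 54.  41.3 43.4 45.8 42.7 40.1]
 [45.5 44.9 45.2 44.7 42.1 42.1 43.7 44.2 47.  41.7 38.3]]
brR
[[44.4 44.4 43.3 50.8 49.6 48.5 48.  48.4 44.6 42.8 43.4]
 [44.6 42.2 49.  50.8 49.4 47.7 50.1 46.6 49.8 48.3 43.1]
 [43.9 49.  48.5 49.8 47.4 50.8 47.1 51.5 46.2 50.1 44.4]
 [45.2 48.  49.3 50.8 49.4 48.3 50.8 49.7 48.1 49.1 47.3]
 [42.3 48.6 47.8 50.7 49.4 51.5 48.  48.  52.2 47.9 47.7]
 [43.5 49.5 46.7 47.2 50.9 48.4 50.5 48.5 48.7 50.2 49.3]
 [44.9 49.3 51.5 50.8 51.9 51.5 48.8 50.1 50.6 49.6 46.9]
 [43.7 47.3 49.4 49.3 49.3 49.3 49.  48.  47.6 52.1 42.3]
 [42.1 44.  51.4 47.9 48.7 47.7 51.  49.2 48.2 46.3 44.5]
 [42.2 42.1 43.2 46.  47.9 50.7 50.2 51.2 42.7 44.9 42.7]
 [39.2 42.  40.7 44.8 42.7 42.8 41.1 42.4 44.1 41.6 43. ]]
```

View pics/crop.png

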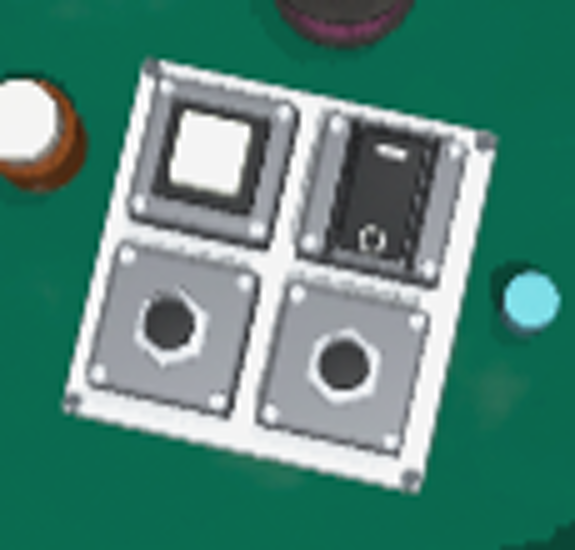

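The popped-up breaker is the front-left unit (57 mm high), and the set one is front-right (48 mm). Panel yaw is about -12.4°. Next I move over the panel with the fingers closed.

Emit:
step_arm --plan '[{"offset":[55,-41.5,5],"rot":[0,0,26.4],"gripper":0},{"offset":[55,-41.5,5],"rot":[0,0,26.4],"gripper":0},{"offset":[55,-41.5,5],"rot":[0,0,26.4],"gripper":0},{"offset":[55,-41.5,5],"rot":[0,0,26.4],"gripper":0},{"offset":[55,-41.5,5],"rot":[0,0,26.4],"gripper":0},{"offset":[55,-41.5,5],"rot":[0,0,26.4],"gripper":0},{"offset":[55,-41.5,5],"rot":[0,0,26.4],"gripper":0},{"offset":[55,-41.5,5],"rot":[0,0,26.4],"gripper":0},{"offset":[55,-41.5,5],"rot":[0,0,26.4],"gripper":0},{"offset":[55,-41.5,5],"rot":[0,0,26.4],"gripper":0},{"offset":[55,-41.5,5],"rot":[0,0,26.4],"gripper":0},{"offset":[55,-41.5,5],"rot":[0,0,26.4],"gripper":0}]' --squeeze 20

```text
time_s: 1.3
eef_pos: [501.2, -45.7, 260.5]
ee_rot: [0.0, 0.994, -0.108, -0.0]
force: [-0.2, -1.7, 0.1]
grip_width: 0.002
grip_force: 0.0
```

Emit:
step_arm --plan '[{"offset":[2,-8,0],"rot":[0,0,0],"gripper":0},{"offset":[2,-8,0],"rot":[0,0,0],"gripper":0},{"offset":[2,-8,0],"rot":[0,0,0],"gripper":0},{"offset":[2,-8,0],"rot":[0,0,0],"gripper":0}]'

```text
time_s: 1.7
eef_pos: [536.8, 26.5, 260.4]
ee_rot: [0.0, 0.994, -0.107, -0.001]
force: [-0.3, -0.0, 0.3]
grip_width: 0.001
grip_force: 0.0
```

Run:
```python
from h import *
s,c=grab("wrist","w1"); print(s["eef_pos"],s["ee_rot"],s["dq"].max(),c["mount"])
```

```text
[536.8295405   26.50355655 260.35435219] [ 6.71498730e-05  9.94245901e-01 -1.07120589e-01 -5.13597023e-04] 0.011185121062283348 [[ 1.35594805e-03 -9.60170899e-01 -2.79410104e-01  7.11272374e+01]
 [ 9.99998861e-01  1.11664382e-03  1.01563116e-03 -3.28857712e-01]
 [-6.63177919e-04 -2.79411163e-01  9.60171319e-01 -6.93066545e+01]
 [ 0.00000000e+00  0.00000000e+00  0.00000000e+00  1.00000000e+00]]
```

View pics/w1.png

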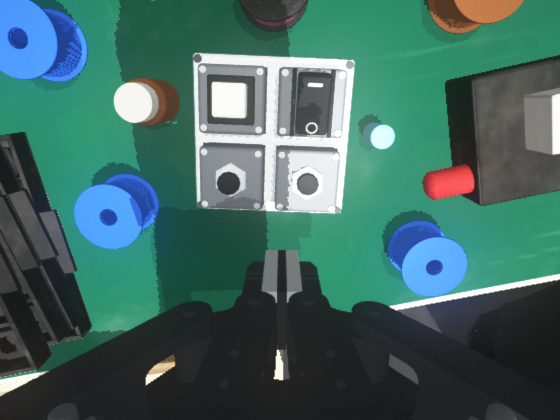

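The wrist view shows the panel square with the tool: key at (229,99), rocker bar at (315,86), popped breaker cap at (229,183), set cap at (307,184). The fingertips are at (283,253).

Run:
```python
from h import *
np.set_printoptions(precision=1,suppress=True)
t=dict(np.load("w1.npz")); W=world(t,t["pos"],t["rot"]); col=t["color"].astype(int)
Rm=R.from_quat(t["rot"][[1,2,3,0]]).as_matrix()
def region(n,u,v,r,f):
    s=np.s_[v-r:v+r+1,u-r:u+r+1]; m=f(W[s],col[s]); P=W[s][m]; b=np.median(P,0)
    mid=(P.min(0)+P.max(0))/2; print(n,"mean",P.mean(0),"mid",mid,"span",np.ptp(P,0),m.sum(),"tool",(P.mean(0)-t["pos"])@Rm); return P.mean(0)
dark=lambda lo,hi:(lambda w,c:(c.max(-1)<60)&(w[...,2]>lo)&(w[...,2]<hi))
a=region("trip",229,183,14,dark(53,62))
b=region("set",307,184,14,dark(45,53))
k=region("key",229,99,24,lambda w,c:(c.min(-1)>200)&(w[...,2]>50))
r=region("bar",315,86,9,lambda w,c:(c.min(-1)>180))
o=region("ring",311,128,9,lambda w,c:(c.min(-1)>180))
print("yaw from breakers",np.degrees(np.arctan2(-(a-b)[0],(a-b)[1])),np.linalg.norm((a-b)[:2]),"trip-key",np.degrees(np.arctan2((k-a)[1],(k-a)[0])),np.linalg.norm((k-a)[:2]))
# pad tips
print(W[246:262:3,270:300:6,2], W[253,285])
for v in (70,75,80,86,92,98,104): print(v,W[v,318],W[v,308])
```

```text
trip mean [549.9  67.4  55.4] mid [552.6  65.1  55.3] span [15.8 15.6  4.1] 139 tool [  4.3 -42.8 205. ]
  return _methods._mean(a, axis=axis, dtype=dtype,
  ret = um.true_divide(
Traceback (most recent call last):
ValueError: zero-size array to reduction operation minimum which has no identity
```

Run:
```python
from h import *
np.set_printoptions(precision=1,suppress=True)
t=dict(np.load("w1.npz")); W=world(t,t["pos"],t["rot"]); col=t["color"].astype(int)
print(W[184,300:316,2],W[184,222:240,2],W[99,229],col[184,307],col[183,229])
Rm=R.from_quat(t["rot"][[1,2,3,0]]).as_matrix()
def region(n,u,v,r,f):
    s=np.s_[v-r:v+r+1,u-r:u+r+1]; m=f(W[s],col[s])&(t["depth"][s]>0); P=W[s][m]
    if not len(P): print(n,"none"); return np.zeros(3)
    print(n,"mean",P.mean(0),"mid",(P.min(0)+P.max(0))/2,m.sum(),"tool",(P.mean(0)-t["pos"])@Rm); return P.mean(0)
dark=lambda lo,hi:(lambda w,c:(w[...,2]>lo)&(w[...,2]<hi))
a=region("trip",229,183,16,dark(50,62))
b=region("set",307,184,16,lambda w,c:c.max(-1)<90)
k=region("key",229,99,24,lambda w,c:(c.min(-1)>200)&(w[...,2]>48))
r=region("bar",315,86,9,lambda w,c:(c.min(-1)>180))
o=region("ring",311,128,9,lambda w,c:(c.min(-1)>180))
print("yaw",np.degrees(np.arctan2(-(a-b)[0],(a-b)[1])),np.linalg.norm((a-b)[:2]),np.degrees(np.arctan2((k-a)[1],(k-a)[0])),np.linalg.norm((k-a)[:2]))
print(W[246:262:3,270:300:6,2], W[253,285])
```

```text
[47.1 46.8 46.9 48.1 47.7 46.8 47.5 46.3 46.6 46.4 47.4 48.4 47.1 46.2
 47.1 47.3] [54.7 55.7 55.2 56.3 55.5 54.  54.5 56.  55.1 54.9 55.7 54.5 56.6 56.4
 54.4 55.4 55.2 54.9] [612.8  49.   52.9] [120 125 126] [56 60 61]
trip mean [552.8  64.9  55. ] mid [552.4  65.3  53.7] 420 tool [  7.7 -41.  205.3]
set none
key mean [612.4  49.5  53.2] mid [612.4  49.6  53.3] 1159 tool [ 69.1 -38.6 207.1]
bar mean [609.3 -13.3  57.7] mid [609.4 -13.4  57.8] 59 tool [ 79.5  23.4 202.5]
ring mean [575.3  -6.1  39.6] mid [575.9  -5.5  29.1] 88 tool [ 44.8  23.6 220.7]
yaw -83.3009894159411 556.6373177544892 -14.49581071948993 61.53072781445111
[[  1.3   2.5   1.9   1.4   2.7]
 [  1.    1.5   1.2   0.9   1.6]
 [192.7 193.7 192.9 192.4 194. ]
 [196.9 196.  197.6 196.7 195.8]
 [198.4 199.7 200.  199.5 198.3]
 [201.6 202.9 202.  203.2 202. ]] [547.6  22.9 195. ]
```

Emit:
step_arm --plan '[{"offset":[0.7,-4.1,4],"rot":[0,0,0],"gripper":0},{"offset":[0.7,-4.1,8],"rot":[0,0,0],"gripper":0},{"offset":[0.7,-4.1,11],"rot":[0,0,0],"gripper":0},{"offset":[0.7,-4.1,12],"rot":[0,0,0],"gripper":0},{"offset":[0.7,-4.1,12.4],"rot":[0,0,0],"gripper":0},{"offset":[0.7,-4.1,12.4],"rot":[0,0,0],"gripper":0},{"offset":[0.7,-4.1,12.4],"rot":[0,0,0],"gripper":0}]'

```text
time_s: 2.45
eef_pos: [553.2, 64.2, 138.5]
ee_rot: [-0.0, 0.994, -0.108, 0.001]
force: [-0.1, 0.1, -0.0]
grip_width: 0.0
grip_force: 0.0
```

Run:
```python
from h import *
s,c=grab("wrist","w2"); print(s["eef_pos"],s["force"])
```

```text
[553.24102971  64.2414351  138.47007356] [-0.07989882  0.09439241 -0.00570418]
```

View pics/w2.png

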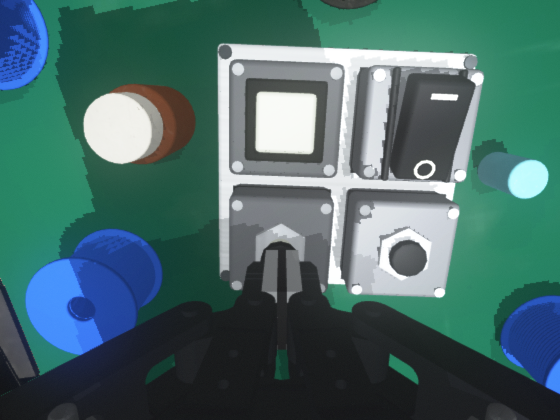

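The tips sit over the popped cap (its edge shows at (279,243)), well away from the set cap at (407,258). Now the push.

Emit:
step_arm --plan '[{"offset":[0,0,0.5],"rot":[0,0,0],"gripper":0},{"offset":[0,0,0.9],"rot":[0,0,0],"gripper":0},{"offset":[0,0,1.1],"rot":[0,0,0],"gripper":0},{"offset":[0,0,1.3],"rot":[0,0,0],"gripper":0},{"offset":[0,0,1.4],"rot":[0,0,0],"gripper":0},{"offset":[0,0,1.5],"rot":[0,0,0],"gripper":0},{"offset":[0,0,1.5],"rot":[0,0,0],"gripper":0}]'

```text
time_s: 3.2
eef_pos: [552.7, 64.6, 121.8]
ee_rot: [0.0, 0.994, -0.108, 0.0]
force: [0.8, -0.0, 2.7]
grip_width: -0.001
grip_force: 1.6
```

Emit:
step_arm --plan '[{"offset":[0,0,0.05],"rot":[0,0,0],"gripper":0},{"offset":[0,0,0.1],"rot":[0,0,0],"gripper":0},{"offset":[0,0,0.15],"rot":[0,0,0],"gripper":0},{"offset":[0,0,0.15],"rot":[0,0,0],"gripper":0}]'

```text
time_s: 3.6
eef_pos: [552.7, 64.7, 120.6]
ee_rot: [0.0, 0.994, -0.108, 0.0]
force: [0.2, 0.3, 5.1]
grip_width: 0.001
grip_force: 3.2
```

Emit:
step_arm --plan '[{"offset":[0,0,0.05],"rot":[0,0,0],"gripper":0},{"offset":[0,0,0.1],"rot":[0,0,0],"gripper":0},{"offset":[0,0,0.15],"rot":[0,0,0],"gripper":0},{"offset":[0,0,0.15],"rot":[0,0,0],"gripper":0}]'

```text
time_s: 4.0
eef_pos: [552.9, 64.7, 120.4]
ee_rot: [0.0, 0.994, -0.108, 0.001]
force: [-4.6, -1.2, 19.6]
grip_width: -0.004
grip_force: 9.1
```

The plunger is on its hard stop: force went 5 → 20 N with no further travel, so the tips are about 72.4 mm below the TCP. I'll retreat and use the close view for the rocker.

Emit:
step_arm --plan '[{"offset":[0,0,-2],"rot":[0,0,0],"gripper":0},{"offset":[0,0,-5],"rot":[0,0,0],"gripper":0},{"offset":[0,0,-5],"rot":[0,0,0],"gripper":0},{"offset":[0,0,-5],"rot":[0,0,0],"gripper":0}]'

```text
time_s: 4.4
eef_pos: [552.2, 64.8, 168.4]
ee_rot: [-0.0, 0.994, -0.108, -0.0]
force: [-0.2, -0.6, -0.5]
grip_width: 0.001
grip_force: 0.0
```

Run:
```python
from h import *
np.set_printoptions(precision=1,suppress=True)
t=dict(np.load("w2.npz")); W=world(t,t["pos"],t["rot"]); col=t["color"].astype(int)
Rm=R.from_quat(t["rot"][[1,2,3,0]]).as_matrix(); T=(W-t["pos"])@Rm
for n,(u,v) in dict(bar=(445,97),ring=(424,169),key=(286,123)).items(): print(n,W[v,u],T[v,u])
for v in (80,110,140): print(v,W[v,370:480:4,2])
g=col; cap=(abs(T[...,0]-0)<200)
s=np.s_[90:156,250:325]; m=(col[s].min(-1)>200); print("key",T[s][m].mean(0),W[s][m].mean(0))
# paddle: pixels above 45mm height in rocker area
s=np.s_[65:185,385:480]; m=(col[s].max(-1)<90)&(W[s][...,2]>44); print("paddle",T[s][m].min(0),T[s][m].max(0))
s,c=grab("wrist","w3"); W=world(c,s["eef_pos"],s["ee_rot"]); print(s["eef_pos"],s["ee_rot"],s["force"])
```

```text
bar [609.2 -13.7  57.9] [71.2 64.1 80.7]
ring [579.5  -6.   47.7] [40.5 63.  90.9]
key [612.4  49.5  52.4] [60.7  1.7 86.3]
80 [36.6 37.1 38.1 35.9 37.5 37.  39.6 41.3 37.6 37.  50.5 54.3 57.5 57.
 56.8 56.9 57.7 57.4 57.1 57.5 57.8 58.3 57.1 57.4 56.8 56.5 39.  38.2]
110 [37.6 37.6 36.8 37.2 37.4 41.1 41.8 38.1 46.5 50.4 53.3 55.5 55.7 55.8
 57.4 55.9 55.6 56.2 55.8 56.  55.4 55.7 56.3 55.9 56.2 38.9 37.   1.3]
140 [37.1 37.6 37.2 36.4 40.8 40.8 40.5 44.5 51.  51.6 51.6 52.4 51.7 52.1
 52.2 53.  51.9 52.4 51.8 53.4 52.3 52.9 53.3 36.8 37.5 37.2  1.8  2.5]
key [61.   1.3 84.6] [612.8  49.9  54. ]
paddle [ 35.2  -0.3 -69.3] [80.3 75.3 94.6]
[552.2  64.8 168.4] [-0.   1.  -0.1 -0. ] [-0.2 -0.6 -0.5]
```

View pics/w3.png

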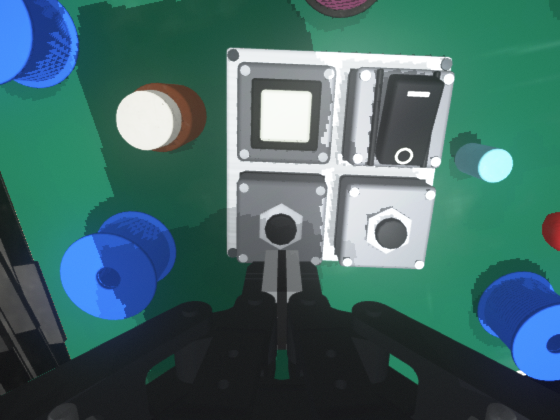

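Both caps now stand equally low (281,229) and (390,232). Rocker unit: raised-end bar at (417,94), side rails only about 41 mm high, so the tip clears them. Next, over to the rocker's raised end.

Emit:
step_arm --plan '[{"offset":[4,3.2,0],"rot":[0,0,0],"gripper":0},{"offset":[8.1,6.4,0],"rot":[0,0,0],"gripper":0},{"offset":[8.1,6.4,0],"rot":[0,0,0],"gripper":0},{"offset":[8.1,6.4,1.5],"rot":[0,0,0],"gripper":0},{"offset":[8.1,6.4,2.8],"rot":[0,0,0],"gripper":0},{"offset":[8.1,6.4,2.8],"rot":[0,0,0],"gripper":0},{"offset":[8.1,6.4,2.8],"rot":[0,0,0],"gripper":0}]'

```text
time_s: 5.15
eef_pos: [617.7, -14.8, 140.4]
ee_rot: [-0.0, 0.994, -0.108, -0.001]
force: [0.6, -0.2, -0.1]
grip_width: -0.002
grip_force: 0.0
```

Emit:
step_arm --plan '[{"offset":[0,0,0.4],"rot":[0,0,0],"gripper":0},{"offset":[0,0,0.7],"rot":[0,0,0],"gripper":0},{"offset":[0,0,0.9],"rot":[0,0,0],"gripper":0},{"offset":[0,0,1.1],"rot":[0,0,0],"gripper":0},{"offset":[0,0,1.3],"rot":[0,0,0],"gripper":0},{"offset":[0,0,1.5],"rot":[0,0,0],"gripper":0},{"offset":[0,0,1.6],"rot":[0,0,0],"gripper":0},{"offset":[0,0,1.6],"rot":[0,0,0],"gripper":0}]'

```text
time_s: 5.95
eef_pos: [619.4, -15.6, 126.3]
ee_rot: [0.0, 0.994, -0.108, 0.003]
force: [4.3, -1.2, 4.3]
grip_width: -0.003
grip_force: 2.6
```

Emit:
step_arm --plan '[{"offset":[0,0,0.1],"rot":[0,0,0],"gripper":0},{"offset":[0,0,0.2],"rot":[0,0,0],"gripper":0},{"offset":[0,0,0.3],"rot":[0,0,0],"gripper":0},{"offset":[0,0,0.3],"rot":[0,0,0],"gripper":0}]'

```text
time_s: 6.35
eef_pos: [619.9, -15.7, 123.7]
ee_rot: [0.0, 0.994, -0.108, 0.004]
force: [5.9, -0.8, 6.0]
grip_width: 0.003
grip_force: 3.4
```

Emit:
step_arm --plan '[{"offset":[0,0,0.1],"rot":[0,0,0],"gripper":0},{"offset":[0,0,0.2],"rot":[0,0,0],"gripper":0},{"offset":[0,0,0.3],"rot":[0,0,0],"gripper":0},{"offset":[0,0,0.3],"rot":[0,0,0],"gripper":0}]'

```text
time_s: 6.75
eef_pos: [620.3, -15.9, 121.4]
ee_rot: [0.0, 0.994, -0.108, 0.004]
force: [6.9, -1.1, 9.1]
grip_width: -0.002
grip_force: 5.2
```

Emit:
step_arm --plan '[{"offset":[0,0,0.1],"rot":[0,0,0],"gripper":0},{"offset":[0,0,0.2],"rot":[0,0,0],"gripper":0},{"offset":[0,0,0.2],"rot":[0,0,0],"gripper":0}]'

```text
time_s: 7.05
eef_pos: [620.4, -15.8, 121.0]
ee_rot: [0.001, 0.994, -0.108, 0.005]
force: [1.0, -1.6, 21.6]
grip_width: -0.001
grip_force: 10.5
```

That reached the stop. I'll rise and look.

Emit:
step_arm --plan '[{"offset":[0,0,-2],"rot":[0,0,0],"gripper":0},{"offset":[-2,0,-5],"rot":[0,0,0],"gripper":0},{"offset":[-5,-3,-5],"rot":[0,0,0],"gripper":0},{"offset":[-7,-6,-5],"rot":[0,0,0],"gripper":0},{"offset":[-7,-6,-5],"rot":[0,0,0],"gripper":0},{"offset":[-7,-6,-5],"rot":[0,0,0],"gripper":0}]'

```text
time_s: 7.65
eef_pos: [562.5, 58.7, 167.0]
ee_rot: [0.0, 0.994, -0.107, 0.0]
force: [0.2, -0.4, 0.7]
grip_width: -0.001
grip_force: 0.0
```

Run:
```python
from h import *
np.set_printoptions(precision=1,suppress=True)
s,c=grab("wrist","w4"); W=world(c,s["eef_pos"],s["ee_rot"]); print(s["eef_pos"],s["ee_rot"],s["force"])
T=(W-s["eef_pos"])@R.from_quat(s["ee_rot"][[1,2,3,0]]).as_matrix(); col=c["color"]
# white bar/ring and key
n,l,st,ce=cv2.connectedComponentsWithStats((col.min(-1)>200).astype(np.uint8))
for i in range(1,n):
    if 25<st[i,4]<4000: m=l==i; print(ce[i],st[i,4],W[m].mean(0),T[m].mean(0))
```

```text
[562.5  58.7 167. ] [ 0.   1.  -0.1  0. ] [ 0.2 -0.4  0.7]
[238.1  93.2] 73 [638.6  65.3  38.3] [ 72.9 -22.6 128.7]
[321.1  96.7] 74 [627.8  23.6  38.3] [ 71.2  20.3 128.7]
[357.3 131.6] 979 [606.    8.2  39.1] [ 53.2  40.1 127.9]
[432.3 137.8] 812 [594.2 -30.6  38.3] [ 50.   80.5 128.8]
[403.6 108.2] 93 [613.9 -14.3  48.7] [ 65.8  60.4 118.3]
[277.8 139. ] 2401 [612.9  49.7  54.4] [ 51.2  -2.  112.6]
[138.2 144.2] 2509 [625.2 115.6  59.5] [ 49.1 -68.9 107.5]
[401.8 172.5] 130 [584.4  -6.8  58.1] [ 35.3  59.3 108.9]
[237.6 174.5] 53 [597.1  76.   38.3] [ 30.1 -24.3 128.7]
[315.4 177.8] 60 [586.2  34.6  38.2] [ 28.2  18.6 128.8]
[478.1 188.2] 175 [558.7 -56.3  31.3] [ 20.8 113.2 135.8]
[237.5 207.3] 47 [578.8  80.7  38.3] [ 11.3 -25.  128.7]
[313.3 210.6] 52 [567.9  39.2  38.3] [  9.4  17.9 128.7]
[340.3 280.3] 63 [521.4  31.6  38.3] [-34.4  35.2 128.7]
[411.5 282.7] 62 [510.8  -9.9  38.4] [-35.9  78.  128.6]
```

View pics/w4.png

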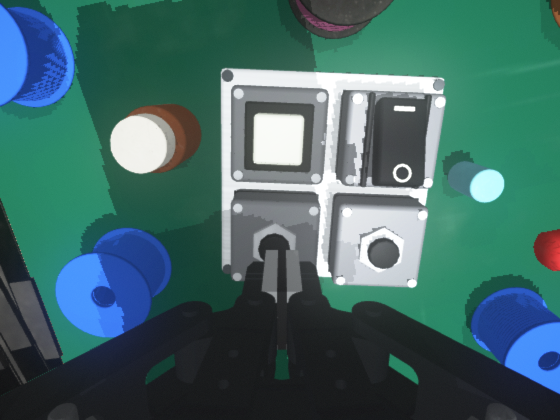

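The rocker is over: bar at (404,108) is now 49 mm high and the ring at (402,172) 58 mm. The key is at (278,139), 54 mm high.

Emit:
step_arm --plan '[{"offset":[5.1,-0.2,0],"rot":[0,0,0],"gripper":0},{"offset":[5.1,-0.2,0],"rot":[0,0,0],"gripper":0},{"offset":[5.1,-0.2,2],"rot":[0,0,0],"gripper":0},{"offset":[5.1,-0.2,3.3],"rot":[0,0,0],"gripper":0},{"offset":[5.1,-0.2,3.8],"rot":[0,0,0],"gripper":0},{"offset":[5.1,-0.2,4.1],"rot":[0,0,0],"gripper":0},{"offset":[5.1,-0.2,4.3],"rot":[0,0,0],"gripper":0},{"offset":[5.1,-0.2,4.5],"rot":[0,0,0],"gripper":0},{"offset":[5.1,-0.2,4.7],"rot":[0,0,0],"gripper":0},{"offset":[5.1,-0.2,4.8],"rot":[0,0,0],"gripper":0},{"offset":[5.1,-0.2,4.8],"rot":[0,0,0],"gripper":0}]'

```text
time_s: 8.8
eef_pos: [613.0, 49.3, 120.5]
ee_rot: [0.0, 0.994, -0.108, 0.001]
force: [-6.3, -0.7, 14.2]
grip_width: -0.001
grip_force: 6.6
```

Emit:
step_arm --plan '[{"offset":[0,0,0.1],"rot":[0,0,0],"gripper":0},{"offset":[0,0,0.1],"rot":[0,0,0],"gripper":0},{"offset":[0,0,0.1],"rot":[0,0,0],"gripper":0}]'

```text
time_s: 9.1
eef_pos: [613.1, 49.3, 120.4]
ee_rot: [0.0, 0.994, -0.108, 0.001]
force: [-7.8, -1.8, 19.6]
grip_width: 0.001
grip_force: 9.9
```

Emit:
step_arm --plan '[{"offset":[0,0,-2],"rot":[0,0,0],"gripper":0},{"offset":[0,0,-5],"rot":[0,0,0],"gripper":0},{"offset":[-5,0,-7],"rot":[0,0,0],"gripper":0},{"offset":[-9,1,-7],"rot":[0,0,0],"gripper":0},{"offset":[-9,1,-7],"rot":[0,0,0],"gripper":0},{"offset":[-9,1,-7],"rot":[0,0,0],"gripper":0}]'

```text
time_s: 9.7
eef_pos: [522.6, 59.1, 188.4]
ee_rot: [-0.0, 0.994, -0.108, 0.001]
force: [1.0, -0.0, 0.3]
grip_width: 0.002
grip_force: 0.0
```

Run:
```python
from h import *
np.set_printoptions(precision=1,suppress=True)
s,c=grab("wrist","w5"); W=world(c,s["eef_pos"],s["ee_rot"]); print(s["eef_pos"],s["force"])
n,l,st,ce=cv2.connectedComponentsWithStats((c["color"].min(-1)>200).astype(np.uint8))
for i in range(1,n):
    if 25<st[i,4]<4000: m=l==i; print(ce[i],st[i,4],W[m].mean(0))
for n,p in dict(trip=(552.5,65),set=(536.5,5.5)).items():
    m=np.linalg.norm(W[...,:2]-p,axis=-1)<7; print(n,m.sum(),np.median(W[m][:,2]))
```

```text
[522.6  59.1 188.4] [ 1.  -0.   0.3]
[225.2  19. ] 68 [638.7  65.3  38.2]
[304.5  22.3] 77 [627.9  23.5  38.4]
[337.8  65.1] 1166 [602.1   9.5  38.2]
[417.   27.6] 90 [611.9 -35.4  40.7]
[382.1  30. ] 86 [613.7 -13.8  51. ]
[129.7  62.3] 2381 [625.1 115.6  59.7]
[262.5  59.8] 2266 [612.5  49.7  53.9]
[408.   78.3] 676 [586.8 -28.2  38.5]
[380.  91.] 121 [584.3  -6.7  58.2]
[225.5 100.9] 59 [597.   75.5  42.1]
[299.6 104. ] 59 [586.3  34.6  38.6]
[454.9 119.1] 113 [557.5 -55.5  31.3]
[225.5 134.4] 52 [578.6  80.9  38.5]
[298.1 137.2] 54 [567.9  39.3  38.3]
[330.1 138.6] 54 [563.   20.9  38.3]
[261.5 164.1] 382 [557.3  63.9  41.8]
[225.6 203.7] 33 [537.3  91.7  38.3]
[294.3 206.5] 38 [526.3  50.2  38.2]
[550.3 317.6] 97 [ 383.4 -128.     4.6]
[480.7 329.9] 377 [380.2 -75.5   0.3]
[281.7 374.3] 135 [-240.9  224.7 -718.3]
trip 439 47.26618425894537
set 437 47.412186973108845
```

View pics/w5.png

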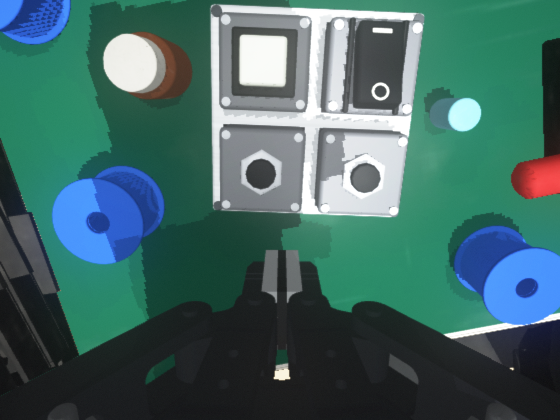

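Both caps are at the same height, (261,174) and (365,178). The key is back at 54 mm (262,60), the rocker's ring is up (380,91), and the pot, capacitor and panel haven't moved. I'm handing in.

```bash
python3 -c "
from rig import *
print(finish_job())"
```

```text
the job is handed in; nothing more can be done
None
```

The breaker plunger is home, the rocker is fully over, and the start key was pressed to its stop and has come back up; they were done in that order, and the job was handed in after about 10 s of robot time.

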